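# Put away the samples on the glovebox bench

## Task

Tidy the mixed samples on the glovebox bench: stand the two tall narrow vials in the tray that already holds vials and the two squat wide jars in the tray that already holds jars, each upright on the tray's floor, and nest the small porcelain crucible upright inside the large one, fully down on its floor. Glass and porcelain break: set each thing down rather than dropping it, never tip anything over, and leave the multimeter and the empty beaker where they are.

Things in the scene. Friction and masses are not known exactly. Their poses are not given: they have to be found in the camera images.
- vial_1: capped glass sample vial, tall and narrow: round, 28 mm in diameter, 58 mm high, brown glass below, white screw cap (14 mm high, same diameter) on top. Stands upright on the bench. Origin: centre of its underside; z up along its axis. The two vials are alike and interchangeable.
- vial_2: capped glass sample vial, tall and narrow: round, 28 mm in diameter, 58 mm high, brown glass below, white screw cap (14 mm high, same diameter) on top. Stands upright on the bench. Origin: centre of its underside; z up along its axis. The two vials are alike and interchangeable.
- jar_1: capped glass sample jar, squat and wide: round, 48 mm in diameter, 40 mm high, brown glass below, white screw lid (12 mm high, same diameter) on top. Stands upright on the bench. Origin: centre of its underside; z up along its axis. The two jars are alike and interchangeable.
- jar_2: capped glass sample jar, squat and wide: round, 48 mm in diameter, 40 mm high, brown glass below, white screw lid (12 mm high, same diameter) on top. Stands upright on the bench. Origin: centre of its underside; z up along its axis. The two jars are alike and interchangeable.
- small_crucible: loose white porcelain crucible, an open cup standing upright on the bench: 68 mm high, foot 30 mm in diameter, outside widening as a cone to 52 mm at 42 mm height, then a straight collar 52 mm in diameter up to the rim; wall 4 mm. Origin: centre of its underside; z up along its axis.
- vial_tray: shallow open dark steel tray, fixed to the bench, outside 136 mm (its x) by 171 mm (its y), walls 3 mm thick and 15 mm high, floor 3 mm thick. Origin: centre of its underside; x points away from the robot (turned up to 0.25 rad), z up. Its far row (x = 42 mm) holds four vials fixed in place, like the loose ones, at y = -60, -20, 20 and 60 mm, their caps 61 mm over the bench; the rest of the tray, towards the robot, is empty.
- jar_tray: shallow open dark steel tray, fixed to the bench, outside 136 mm (its x) by 171 mm (its y), walls 3 mm thick and 15 mm high, floor 3 mm thick. Origin: centre of its underside; x points away from the robot (turned up to 0.25 rad), z up. Its far row (x = 38 mm) holds two jars fixed in place, like the loose ones, at y = -45 and 45 mm, their lids 43 mm over the bench; the rest of the tray, towards the robot, is empty.
- large_crucible: white porcelain crucible fixed upright on a round dark steel base plate (100 mm in diameter, 6 mm thick), open at the top. Rim 51 mm over the bench, 70 mm in outside and 62 mm in inside diameter; the inside narrows as a cone to 39 mm at its floor, 11 mm over the bench; wall 4 mm. The small crucible goes in foot first with about 4 mm of room all round, stands on this floor and then reaches 28 mm above this rim. Origin: centre of the base plate's underside, on the axis; z up.
- multimeter: orange hand-held multimeter lying on its back at the right side (-y) of the work, 170 x 85 x 36 mm; knob on top to about 48 mm. Bystander, not to be moved. Origin: centre of its underside; x along its length.
- beaker: empty clear glass beaker standing at the left side (+y) of the work, 72 mm in diameter at the rim, 85 mm high. Bystander, not to be moved. Origin: centre of its underside; z up.
Mind the look-alikes: they are no part of the job. What is shaped like the small_crucible but blue or red is not meant.

How it is judged:
At the end, for the whole second after the job is handed in: Vials in the vial tray, jars in the jar tray (origin within the tray's inner outline, under 10 mm above its underside); small crucible in the large one (axes within 10 mm, underside 6 to 16 mm above the base's underside); all released, within 0.12 rad of upright, slower than 0.02 m/s (x of vial_1 in the frame of vial_tray between -0.065 and 0.065 m and y of vial_1 in the frame of vial_tray between -0.0825 and 0.0825 m and z of vial_1 in the frame of vial_tray between -0.002 and 0.01 m and x of vial_2 in the frame of vial_tray between -0.065 and 0.065 m and y of vial_2 in the frame of vial_tray between -0.0825 and 0.0825 m and z of vial_2 in the frame of vial_tray between -0.002 and 0.01 m and x of jar_1 in the frame of jar_tray between -0.065 and 0.065 m and y of jar_1 in the frame of jar_tray between -0.0825 and 0.0825 m and z of jar_1 in the frame of jar_tray between -0.002 and 0.01 m and x of jar_2 in the frame of jar_tray between -0.065 and 0.065 m and y of jar_2 in the frame of jar_tray between -0.0825 and 0.0825 m and z of jar_2 in the frame of jar_tray between -0.002 and 0.01 m and horizontal distance between small_crucible and large_crucible below 0.01 m and z of small_crucible in the frame of large_crucible between 0.006 and 0.016 m and angle between each of vial_1, vial_2, jar_1, jar_2, small_crucible's own z axis and vertical below 0.12 rad and linear speed of each of vial_1, vial_2, jar_1, jar_2, small_crucible below 0.02 m/s); the robot touches nothing.
It fails at once if a vial, jar or the small crucible is tipped more than 0.7 rad from upright (angle between any of vial_1, vial_2, jar_1, jar_2, small_crucible's own z axis and vertical above 0.7 rad).
It fails at once if a vial, jar or the small crucible is dropped (faster than 0.7 m/s while not in the fingers, a fall of about 25 mm) ((linear speed of vial_1 above 0.7 m/s and contact force between vial_1 and the fingers below 0.01 N) or (linear speed of vial_2 above 0.7 m/s and contact force between vial_2 and the fingers below 0.01 N) or (linear speed of jar_1 above 0.7 m/s and contact force between jar_1 and the fingers below 0.01 N) or (linear speed of jar_2 above 0.7 m/s and contact force between jar_2 and the fingers below 0.01 N) or (linear speed of small_crucible above 0.7 m/s and contact force between small_crucible and the fingers below 0.01 N)).
It fails at once if the multimeter or the beaker is moved by more than 30 mm (distance of any of multimeter, beaker from where it was at the start of the episode above 0.03 m).
It also fails if it takes over 120 s, if anything falls off the work surface, if the arm or the gripper's body presses on something with over 40 N, if the wrist force passes 120 N, or if a joint passes its speed limit or range.

## Robot

A 7-joint arm with a two-finger parallel gripper is mounted at the origin on the work surface. World frame = base frame: x ahead of the robot, y to its left, z up, the work surface at z = 0. Lengths are in m, angles in rad, forces in N, time in s.
With the tool pointing down it reaches from about 0.425 to 0.825 m from the base axis. Payload 3.6 kg.
Tool frame: the origin (TCP) lies on the centre line of the jaws, within the pads' length; the fingertips stand 22 mm ahead of it and the grasp point (between the pads) lies 3 mm ahead of it; x points along the fingers, z is the direction in which the jaws open and shut, and the axes are right-handed (so a half turn about x gives the same grasp; the last joint's range is limited). The gripper opens to 85 mm and grips with 20 to 120 N. Pads are 22 mm wide; open, the fingers measure 114 mm over their backs; the gripper's body (76 mm by 85 mm) begins 54 mm behind the grasp point. The pads swing forward as they close: fully open they stand 13 mm farther back than shut.
Start: joints at [1.188, 0.615, -0.013, 1.423, 0.008, 1.103, -0.04], TCP at [0.226, -0.609, 0.253] pointing down, gripper open.
Joint ranges: [-3.12, 3.12], [-0.3, 2.06], [-1.34, 1.32], [0.26, 2.42], [-1.36, 4.5], [0.01, 1.98], [-2.84, 2.84]. Speed limits (rad/s): [2.79, 2.79, 3.14, 3.14, 3.14, 3.14, 3.14].

## Interface

Orientations are given as [roll, pitch, yaw] about the fixed x, y, z axes, in that order (R = Rz(yaw) Ry(pitch) Rx(roll)).
In Python, from station import manip, cams gives the robot as it stands.
- The arm moves only by the tool drive_tool, never from a script. Its argument "increments" is a list of rows, each a list of 7 numbers: the turn, a rotation vector about the tool's x, y, z in degrees, then the shift along the tool's x, y, z in m, then the finger opening in m, from 0 to 0.0854. In form: [[ax, ay, az, x, y, z, jaw], ...]. A call has 1 to 10 rows; each row is the pose to reach, as a shift and turn from the pose commanded when the call began, along the tool's axes at that moment; what a row does not reach only later rows make up. A row lasts 1/12 s, in which the tool goes at most 41.7 mm and 7.16 degrees, less where a joint would pass 70% of its speed; a pose out of reach is approached as far as the arm can. A call with a gripper value outside its range is refused whole. The fingers move at their own pace and stop on an object; the grip force is fixed at half the most. Time passes only in rows, so rows that repeat a pose let the fingers close. It gives the time, the measured TCP pose, the force and the opening at its end, in the units of the state.
- manip.read_state(): the state, without advancing time (a new reading comes with each control period).
- cams.grab_frame(name): name is "side" or "top" or "wrist"; returns (picture, depth): 420x560x3 uint8, red, green, blue; 420x560 float32, m along the optical axis (not along the pixel's ray), 0 where there is no reading.
- cams.camera_info(name): a dict with "mtx" (3x3 intrinsics, pixels), "rvec" (rotation vector, rad) and "tvec" (3), from world to camera coordinates, as OpenCV has them. Camera axes: x right, y down, z forward; pixel columns grow to the right and rows downward; lengths in m; the calibration is good to about 2 mm. A picture is of the moment at which its call begins: read the wrist's pose just before it. camera_info takes no time and is no camera call; for the wrist camera it gives the pose at the moment of the call.
- manip.close_job(): hands the job in, once; it reports no verdict.
The state is a dict: "t": time; "joint_pos": joint angles; "qd": joint speeds; "tau": joint torques, N m; "tcp_pos": TCP position; "tool_rot": TCP orientation; "contact_force": force on the tool from outside, world axes, zero at the start; "moment": the same for the moment, N m; "gripper_width": finger opening in m.
Only numpy, scipy, OpenCV 4.12 (cv2) and the standard library are available. Lean on these libraries where they do the work, as an engineer would, in place of code of your own. Each camera call takes 0.05 s, during which the arm holds its last target. There are 200 camera calls.

## Working session

There is one attempt and no reset: what is moved stays moved. The work goes in short steps, Python scripts to look and compute and a tool call to move; the robot and the scene stay as the last step left them, time stands still between calls to the robot, and variables do not carry over. Pictures are saved under pics/ and viewed, about 12 in all and at most 16, crops included, and the job is handed in when it is done.

Besides the shell and the picture viewer there is one more tool, called after "Call:" as name([rows], argument=value, ...), one row to a line, values as JSON. drive_tool: Moves the arm, as the interface text tells. Its arguments: {"type":"object","properties":{"increments":{"type":"array"}},"required":["increments"]}

```bash
mkdir -p pics; ls
cat > h.py <<'E'
import numpy as np, cv2
from station import manip, cams
def grab(n):
    i=cams.camera_info(n); p,d=cams.grab_frame(n); return p,d,i
def save(n,p): cv2.imwrite('pics/'+n+'.png',p[:,:,::-1])
def ray(i,u,v):
    R=cv2.Rodrigues(np.array(i['rvec'],float))[0]; t=np.array(i['tvec'],float).ravel()
    return -R.T@t, R.T@np.linalg.inv(i['mtx'])@np.array([u,v,1.])
def onplane(i,u,v,z):
    c,r=ray(i,u,v); return c+r*(z-c[2])/r[2]
def cloud(i,d):
    R=cv2.Rodrigues(np.array(i['rvec'],float))[0]; t=np.array(i['tvec'],float).ravel()
    v,u=np.mgrid[:d.shape[0],:d.shape[1]]
    P=np.stack([u,v,np.ones_like(u)],-1)@np.linalg.inv(i['mtx']).T*d[...,None]
    W=(P-t)@R; W[d==0]=np.nan; return W
E
python3 - <<'E'
from h import *
np.set_printoptions(precision=4,suppress=True)
for n in('top','side'):
    p,d,i=grab(n); save(n+'0',p); np.savez(n+'0',p=p,d=d,W=cloud(i,d)); print(n,ray(i,280,210),i['mtx'][0])
print(manip.read_state())
E
```

```text
pics
top (array([0.2289, 0.0055, 1.2311]), array([ 0.2386, -0.0131, -0.9712])) [391.861    0.     277.7323]
side (array([-0.0057,  0.7432,  0.5668]), array([ 0.4805, -0.7218, -0.4985])) [389.4008   0.     280.7764]
{'t': 0.1, 'joint_pos': array([ 1.1884,  0.6158, -0.0126,  1.4248,  0.0081,  1.1034, -0.0404]), 'qd': array([ 0.0014, -0.0024,  0.0005, -0.0036, -0.0001,  0.0009, -0.0011]), 'tau': array([  0.0013, -47.0385,   0.2603, -17.1572,   0.0102,   0.0058,
         0.    ]), 'tcp_pos': array([ 0.2262, -0.6087,  0.2523]), 'tool_rot': array([-3.1208,  1.5685,  1.9475]), 'contact_force': array([ 0.4731, -0.5526,  0.3337]), 'moment': array([-0.0409, -0.0221,  0.063 ]), 'gripper_width': 0.08531376519142737}
```

View pics/top0.png

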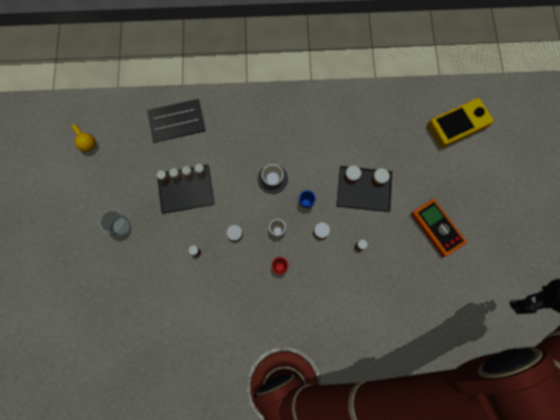

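View pics/side0.png

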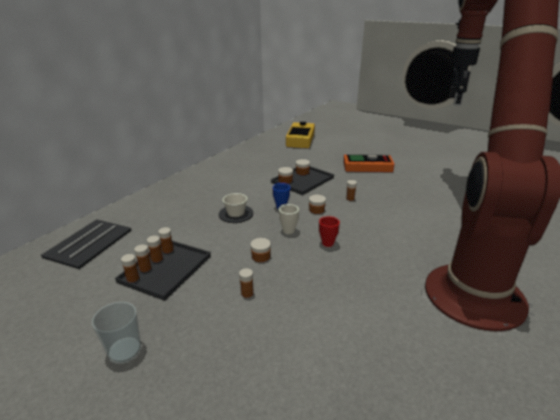

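The top view shows loose vials at about (194,251) and (362,244), and loose jars at (234,233) and (322,230). The small white crucible is at (278,228), between the red one at (280,266) and the blue one at (307,199). The large crucible is at (272,176), the vial tray at (186,188) and the jar tray at (364,188). The side view confirms the layout.

Run:
```python
from h import *
np.set_printoptions(precision=4,suppress=True)
z=np.load('top0.npz');p=z['p'];W=z['W'];i=cams.camera_info('top')
hsv=cv2.cvtColor(p,cv2.COLOR_RGB2HSV)
m=((hsv[...,2]>135)&(hsv[...,1]<60)).astype(np.uint8)
m[:100]=0;m[330:]=0
n,l,s,c=cv2.connectedComponentsWithStats(m)
for k in range(1,n):
    if s[k,4]<15: continue
    u,v=c[k]; Wk=W[l==k]; h=np.nanmedian(Wk[:,2])
    bb=s[k]; print('white',c[k],bb[2:],'depth med',np.nanmedian(Wk,0), 'ray', onplane(i,u,v,h))
# trays: dark pixels
m=((p.max(2)<62)).astype(np.uint8); m[:150]=0;m[260:]=0
n,l,s,c=cv2.connectedComponentsWithStats(m)
for k in range(1,n):
    if s[k,4]<300: continue
    cs,_=cv2.findContours((l==k).astype(np.uint8),0,2)
    b=cv2.boxPoints(cv2.minAreaRect(cv2.convexHull(cs[0])))
    print('dark',c[k],s[k,4]); q=np.array([onplane(i,*x,0.012)[:2] for x in b]); print(q, q.mean(0),np.linalg.norm(np.diff(q,axis=0),axis=1))
# crucibles: points above heights
for nm,(u,v) in dict(small=(278,228),large=(272,176),blue=(307,199),red=(280,266)).items():
    w=W[v-16:v+17,u-16:u+17].reshape(-1,3); hi=np.nanpercentile(w[:,2],99)
    w=w[w[:,2]>(.036 if nm=='large' else .055)]; (cc,r)=cv2.minEnclosingCircle(w[:,:2].astype(np.float32)); print(nm,hi,cc,r,len(w))
```

```text
white [198.4516 167.4194] [ 6  6 31] depth med [0.6653 0.2419 0.0611] ray [0.6651 0.2409 0.0611]
white [185.7241 169.5862] [ 6  6 29] depth med [0.6585 0.2811 0.0607] ray [0.6597 0.2811 0.0607]
white [353.2061 171.9924] [ 13  13 131] depth med [ 0.636  -0.2494  0.0423] ray [ 0.6362 -0.2493  0.0423]
white [173.1333 171.7667] [ 7  6 30] depth med [0.6541 0.321  0.0606] ray [0.6542 0.3207 0.0606]
white [381.4394 174.9773] [ 14  13 132] depth med [ 0.6225 -0.338   0.0422] ray [ 0.6225 -0.3383  0.0422]
white [160.2821 173.9487] [ 7  7 39] depth med [0.6494 0.3616 0.0605] ray [0.6487 0.361  0.0605]
white [272.23 178.14] [ 11  11 100] depth med [0.6376 0.0104 0.0103] ray [0.637  0.0099 0.0103]
white [321.702  229.4901] [ 14  14 151] depth med [ 0.4536 -0.1363  0.0397] ray [ 0.4542 -0.1369  0.0397]
white [233.8705 231.8705] [ 13  13 139] depth med [0.4582 0.1345 0.0397] ray [0.4579 0.1349 0.0397]
white [277.0833 230.9722] [ 7  7 36] depth med [0.4621 0.0014 0.004 ] ray [0.462  0.0012 0.004 ]
white [362.3469 243.6531] [ 8  8 49] depth med [ 0.4017 -0.2543  0.0584] ray [ 0.4022 -0.2544  0.0584
[... 202 characters left out ...]
123 0.2949] [0.1763 0.14   0.1722]
dark [363.7492 191.616 ] 1810
[[ 0.533  -0.1899]
 [ 0.6709 -0.2135]
 [ 0.6449 -0.3886]
 [ 0.5082 -0.3609]] [ 0.5892 -0.2882] [0.1398 0.177  0.1395]
dark [441.562  228.9455] 605
[[ 0.5019 -0.4509]
 [ 0.5375 -0.505 ]
 [ 0.4069 -0.5797]
 [ 0.3729 -0.5264]] [ 0.4548 -0.5155] [0.0647 0.1505 0.0632]
small 0.0699076869220047 (0.4618765711784363, 0.0015002094442024827) 0.026421278715133667 88
large 0.052854859024684946 (0.6367024183273315, 0.010788975283503532) 0.03469548001885414 142
blue 0.0693898374441677 (0.5486181974411011, -0.09335470199584961) 0.026085346937179565 87
red 0.06956373863825847 (0.34612569212913513, -0.0009896373376250267) 0.02579256147146225 79
```

```bash
cat > to.py <<'E'
import sys; from h import *
from scipy.spatial.transform import Rotation as Ro
np.set_printoptions(precision=4,suppress=True)
s=manip.read_state(); R=Ro.from_euler('xyz',s['tool_rot']); T=Ro.from_matrix([[0,1,0],[0,0,-1],[-1,0,0]])
g=np.array(list(map(float,sys.argv[1:4])))
print('t',s['t'],'rot deg',np.degrees((R.inv()*T).as_rotvec()),'shift',R.inv().apply(g-s['tcp_pos']),'q',s['joint_pos'],'tcp',s['tcp_pos'])
E
python3 to.py 0.402 -0.2544 0.16
```

```text
t 0.1 rot deg [20.39   -0.1318  0.0265] shift [ 0.0929  0.2882 -0.2706] q [ 1.1884  0.6158 -0.0126  1.4248  0.0081  1.1034 -0.0404] tcp [ 0.2262 -0.6087  0.2523]
```

Call:
drive_tool([
  [2, 0, 0, 0.005, 0.026, -0.025, 0.06],
  [4, 0, 0, 0.01, 0.052, -0.05, 0.06],
  [7, 0, 0, 0.015, 0.08, -0.075, 0.06],
  [10, 0, 0, 0.02, 0.11, -0.103, 0.06],
  [13, 0, 0, 0.03, 0.14, -0.131, 0.06],
  [15, 0, 0, 0.04, 0.168, -0.157, 0.06],
  [17, -0.1, 0, 0.05, 0.196, -0.184, 0.06],
  [19, -0.1, 0, 0.06, 0.224, -0.21, 0.06],
  [20.4, -0.13, 0.03, 0.065, 0.25, -0.236, 0.06],
  [20.4, -0.13, 0.03, 0.07, 0.27, -0.255, 0.06],
])

```text
t: 0.93
tcp_pos: [0.3915, -0.2723, 0.1826]
tool_rot: [-3.019, 1.571, 1.696]
contact_force: [0.6, -0.0, 0.2]
gripper_width: 0.0599
```

Call:
drive_tool([
  [0, 0, 0, 0, 0, 0, 0.06],
  [0, 0, 0, 0, 0, 0, 0.06],
])

```text
t: 1.1
tcp_pos: [0.3914, -0.2741, 0.1829]
tool_rot: [-0.061, 1.57, -1.627]
contact_force: [-0.5, -0.9, 0.9]
gripper_width: 0.0601
```

```bash
python3 to.py 0.402 -0.2544 0.16
python3 - <<'E'
from h import *
p,d,i=grab('wrist'); save('w1',p); W=cloud(i,d); print(i['mtx'],ray(i,280,210))
hsv=cv2.cvtColor(p,cv2.COLOR_RGB2HSV)
k=(abs(W[...,2]-.058)<.006)&(np.hypot(W[...,0]-.402,W[...,1]+.254)<.04)
print(k.sum()); w=W[k]; print(cv2.minEnclosingCircle(w[:,:2].astype(np.float32)),np.median(w,0))
E
```

```text
t 1.1 rot deg [0.2702 0.0458 0.0027] shift [ 0.0228  0.0107 -0.0197] q [ 0.5247  0.4472  0.0565  1.9972 -0.037   0.6977 -0.9621] tcp [ 0.3914 -0.2741  0.1829]
[[312.48200868   0.         276.37969692]
 [  0.         312.48200868 214.28063926]
 [  0.           0.           1.        ]] (array([ 0.46678947, -0.27319871,  0.30368952]), array([-0.28267519, -0.01236998, -0.95930371]))
904
((0.4024246037006378, -0.2534867525100708), 0.014043133705854416) [ 0.40301289 -0.25365258  0.05819816]
```

View pics/w1.png

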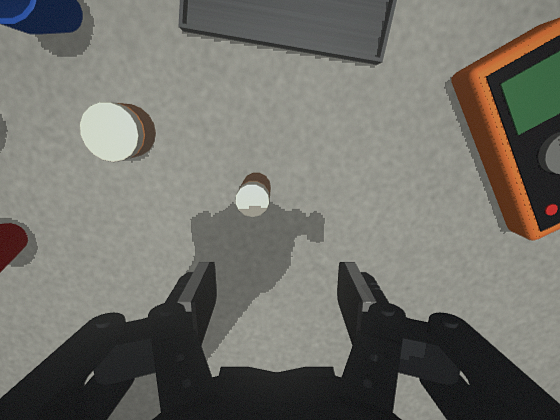

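The wrist view shows the vial cap at (252,200), midway between the fingers, and its position agrees with the top camera to within 1 mm. I'll descend and grip.

Call:
drive_tool([
  [0.2, 0, 0, 0.0, 0.006, -0.011, 0.06],
  [0.3, 0, 0, 0.01, 0.011, -0.0206, 0.06],
  [0.3, 0, 0, 0.035, 0.011, -0.0206, 0.06],
  [0.3, 0, 0, 0.065, 0.011, -0.0206, 0.06],
  [0.3, 0, 0, 0.095, 0.011, -0.0206, 0.06],
  [0.3, 0, 0, 0.12, 0.011, -0.0206, 0.06],
  [0.3, 0, 0, 0.134, 0.011, -0.0206, 0.06],
  [0.3, 0, 0, 0.14, 0.011, -0.0206, 0.06],
  [0.3, 0, 0, 0.14, 0.011, -0.0206, 0.06],
  [0.3, 0, 0, 0.14, 0.011, -0.0206, 0.06],
])

```text
t: 1.98
tcp_pos: [0.4017, -0.2572, 0.0437]
tool_rot: [0.416, 1.567, -1.162]
contact_force: [0.5, -0.0, -0.2]
gripper_width: 0.0602
```

Call:
drive_tool([
  [0, 0, 0, 0, 0, 0, 0.04],
  [0, 0, 0, 0, 0, 0, 0.03],
  [0, 0, 0, 0, 0, 0, 0.02],
  [0, 0, 0, 0, 0, 0, 0.01],
  [0, 0, 0, 0, 0, 0, 0.01],
  [0, 0, 0, 0, 0, 0, 0.01],
  [0, 0, 0, 0, 0, 0, 0.01],
  [0, 0, 0, 0, 0, 0, 0.01],
])

```text
t: 2.65
tcp_pos: [0.4024, -0.2563, 0.0445]
tool_rot: [0.71, 1.566, -0.866]
contact_force: [-1.2, -0.0, 6.1]
gripper_width: 0.0268
```

Call:
drive_tool([
  [0, 0, 0, -0.008, 0, 0, 0.01],
  [0, 0, 0, -0.025, 0, 0, 0.01],
  [0, 0, 0, -0.05, 0, 0, 0.01],
  [0, 0, 0, -0.075, 0, 0, 0.01],
  [0, 0, 0, -0.095, 0.003, -0.008, 0.01],
  [0, 0, 0, -0.105, 0.011, -0.028, 0.01],
  [0, 0, 0, -0.105, 0.022, -0.058, 0.01],
  [0, 0, 0, -0.105, 0.034, -0.09, 0.01],
  [0, 0, 0, -0.105, 0.046, -0.122, 0.01],
  [0, 0, 0, -0.105, 0.058, -0.154, 0.01],
])

```text
t: 3.48
tcp_pos: [0.4608, -0.1004, 0.1489]
tool_rot: [0.738, 1.568, -0.838]
contact_force: [-0.1, -0.5, 0.1]
gripper_width: 0.0268
```

Call:
drive_tool([
  [0, 0, 0, 0, 0.012, -0.032, 0.01],
  [0, 0, 0, 0, 0.024, -0.064, 0.01],
  [0, 0, 0, 0, 0.036, -0.096, 0.01],
  [0, 0, 0, 0, 0.048, -0.128, 0.01],
  [0, 0, 0, 0, 0.06, -0.16, 0.01],
  [0, 0, 0, 0, 0.072, -0.192, 0.01],
  [0, 0, 0, 0, 0.084, -0.224, 0.01],
  [0, 0, 0, 0, 0.096, -0.256, 0.01],
  [0, 0, 0, 0, 0.106, -0.286, 0.01],
  [0, 0, 0, 0, 0.112, -0.306, 0.01],
])

```text
t: 4.32
tcp_pos: [0.5744, 0.2081, 0.1481]
tool_rot: [1.928, 1.569, 0.356]
contact_force: [0.2, -0.7, -0.2]
gripper_width: 0.0266
```

```bash
python3 to.py 0.5954 0.2573 0.15; sleep 0; python3 to.py 0.5954 0.2573 0.048
```

```text
t 4.3167 rot deg [-0.0707 -0.041  -0.11  ] shift [-0.0018  0.021  -0.0492] q [-0.4527  0.6684  0.1141  1.6664 -0.0976  0.8102 -1.8677] tcp [0.5744 0.2081 0.1481]
t 4.3167 rot deg [-0.0707 -0.041  -0.11  ] shift [ 0.1002  0.0208 -0.0491] q [-0.4527  0.6684  0.1141  1.6664 -0.0976  0.8102 -1.8677] tcp [0.5744 0.2081 0.1481]
```

Call:
drive_tool([
  [0, 0, 0, 0, 0.008, -0.018, 0.01],
  [0, 0, 0, 0, 0.016, -0.036, 0.01],
  [0, 0, 0, 0, 0.021, -0.046, 0.01],
  [0, 0, 0, 0.02, 0.021, -0.048, 0.01],
  [0, 0, 0, 0.045, 0.021, -0.048, 0.01],
  [0, 0, 0, 0.07, 0.021, -0.048, 0.01],
  [0, 0, 0, 0.085, 0.021, -0.048, 0.01],
  [0, 0, 0, 0.092, 0.021, -0.048, 0.01],
  [0, 0, 0, 0.094, 0.021, -0.048, 0.01],
  [0, 0, 0, 0.094, 0.021, -0.048, 0.01],
])

```text
t: 5.15
tcp_pos: [0.5957, 0.2512, 0.0538]
tool_rot: [0.528, 1.569, -1.048]
contact_force: [-0.6, -0.8, 0.9]
gripper_width: 0.0269
```

Call:
drive_tool([
  [0, 0, 0, 0.0, 0, 0, 0.01],
  [0, 0, 0, 0.002, 0, 0, 0.01],
  [0, 0, 0, 0.003, 0, 0, 0.01],
  [0, 0, 0, 0.004, 0, 0, 0.01],
  [0, 0, 0, 0.004, 0, 0, 0.01],
])

```text
t: 5.57
tcp_pos: [0.5956, 0.2511, 0.0496]
tool_rot: [0.558, 1.569, -1.018]
contact_force: [-0.5, 0.3, -0.1]
gripper_width: 0.0264
```

Call:
drive_tool([
  [0, 0, 0, 0.001, 0, 0, 0.01],
  [0, 0, 0, 0.002, 0, 0, 0.01],
  [0, 0, 0, 0.0025, 0, 0, 0.01],
  [0, 0, 0, 0.0025, 0, 0, 0.01],
])

```text
t: 5.9
tcp_pos: [0.5957, 0.2512, 0.0477]
tool_rot: [0.574, 1.569, -1.002]
contact_force: [-1.2, -0.4, 5.0]
gripper_width: 0.0266
```

Contact at 5 N: the vial is on the floor. I'll release and rise.

Call:
drive_tool([
  [0, 0, 0, 0, 0, 0, 0.032],
  [0, 0, 0, 0, 0, 0, 0.04],
  [0, 0, 0, 0, 0, 0, 0.05],
  [0, 0, 0, 0, 0, 0, 0.05],
  [0, 0, 0, -0.01, 0, 0, 0.05],
  [0, 0, 0, -0.03, 0, 0, 0.05],
  [0, 0, 0, -0.06, 0, 0, 0.05],
  [0, 0, 0, -0.09, 0, 0, 0.05],
  [0, 0, 0, -0.11, -0.008, 0, 0.05],
  [0, 0, 0, -0.115, -0.03, 0, 0.06],
])

```text
t: 6.73
tcp_pos: [0.5706, 0.2515, 0.1672]
tool_rot: [1.696, 1.557, 0.117]
contact_force: [0.4, 0.2, 1.0]
gripper_width: 0.0595
```

Call:
drive_tool([
  [0, 0, 0, 0, -0.03, 0, 0.06],
  [0, 0, 0, 0, -0.06, 0, 0.06],
  [0, 0, 0, 0, -0.09, 0, 0.06],
  [0, 0, 0, 0, -0.12, 0, 0.06],
  [0, 0, 0, 0, -0.145, 0, 0.06],
  [0, 0, 0, 0, -0.16, -0.004, 0.06],
  [0, 0, 0, 0, -0.165, -0.006, 0.06],
  [0, 0, 0, 0, -0.165, -0.006, 0.06],
  [0, 0, 0, 0, -0.165, -0.006, 0.06],
])

```text
t: 7.48
tcp_pos: [0.4018, 0.2587, 0.1623]
tool_rot: [1.233, 1.567, -0.344]
contact_force: [-0.1, -0.6, 0.7]
gripper_width: 0.0601
```

```bash
cat > w.py <<'E'
# refine: w.py name x y ztop -> centre of a cap near (x,y)
import sys; from h import *
n,x,y,zt=sys.argv[1],*map(float,sys.argv[2:5])
p,d,i=grab('wrist'); save(n,p); W=cloud(i,d)
k=(abs(W[...,2]-zt)<.005)&(np.hypot(W[...,0]-x,W[...,1]-y)<.045)
w=W[k]; print(k.sum(),cv2.minEnclosingCircle(w[:,:2].astype(np.float32)),np.median(w,0))
E
python3 w.py w2 .4055 .258 .058; python3 to.py 0.4055 0.258 0.043
```

```text
1021 ((0.40543684363365173, 0.25904151797294617), 0.014109284617006779) [0.40640728 0.25894988 0.05815711]
t 7.5333 rot deg [-0.3733  0.0818 -0.1827] shift [0.1192 0.0029 0.0002] q [-0.7114  0.4819  0.1323  2.0216 -0.0973  0.6421 -2.0934] tcp [0.4022 0.2584 0.1621]
```

View pics/w2.png

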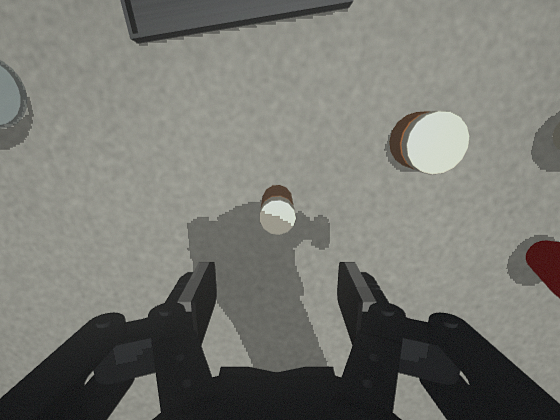

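The cap of the second vial, at (278,217), is centred between the jaws.

Call:
drive_tool([
  [-0.3, 0, 0, 0.01, 0.003, 0, 0.06],
  [-0.3, 0, 0, 0.035, 0.003, 0, 0.06],
  [-0.3, 0, 0, 0.065, 0.003, 0, 0.06],
  [-0.3, 0, 0, 0.09, 0.003, 0, 0.06],
  [-0.3, 0, 0, 0.11, 0.003, 0, 0.06],
  [-0.3, 0, 0, 0.118, 0.003, 0, 0.06],
  [-0.3, 0, 0, 0.119, 0.003, 0, 0.06],
  [-0.3, 0, 0, 0.119, 0.003, 0, 0.06],
  [-0.3, 0, 0, 0.119, 0.003, 0, 0.05],
])

```text
t: 8.28
tcp_pos: [0.4046, 0.2584, 0.0434]
tool_rot: [1.165, 1.568, -0.406]
contact_force: [-0.1, 0.0, 0.6]
gripper_width: 0.0504
```

Call:
drive_tool([
  [0, 0, 0, 0, 0, 0, 0.04],
  [0, 0, 0, 0, 0, 0, 0.03],
  [0, 0, 0, 0, 0, 0, 0.02],
  [0, 0, 0, 0, 0, 0, 0.01],
  [0, 0, 0, 0, 0, 0, 0.01],
  [0, 0, 0, 0, 0, 0, 0.01],
  [0, 0, 0, 0, 0, 0, 0.01],
])

```text
t: 8.87
tcp_pos: [0.4042, 0.2586, 0.0439]
tool_rot: [1.326, 1.568, -0.245]
contact_force: [-0.5, -0.4, 6.7]
gripper_width: 0.0266
```

Call:
drive_tool([
  [0, 0, 0, -0.008, 0, 0, 0.01],
  [0, 0, 0, -0.025, 0, 0, 0.01],
  [0, 0, 0, -0.05, 0, 0, 0.01],
  [0, 0, 0, -0.075, 0, 0, 0.01],
  [0, 0, 0, -0.095, 0.008, -0.003, 0.01],
  [0, 0, 0, -0.105, 0.028, -0.01, 0.01],
  [0, 0, 0, -0.105, 0.058, -0.022, 0.01],
  [0, 0, 0, -0.105, 0.09, -0.034, 0.01],
  [0, 0, 0, -0.105, 0.12, -0.046, 0.01],
  [0, 0, 0, -0.105, 0.145, -0.054, 0.01],
])

```text
t: 9.7
tcp_pos: [0.5503, 0.3135, 0.1487]
tool_rot: [1.239, 1.568, -0.332]
contact_force: [-0.1, 0.2, -1.0]
gripper_width: 0.0269
```

Call:
drive_tool([
  [0, 0, 0, 0, 0.015, -0.006, 0.01],
  [0, 0, 0, 0, 0.025, -0.01, 0.01],
  [0, 0, 0, 0, 0.03, -0.012, 0.01],
  [0, 0, 0, 0, 0.032, -0.012, 0.01],
  [0, 0, 0, 0, 0.032, -0.012, 0.01],
])

```text
t: 10.12
tcp_pos: [0.5801, 0.324, 0.1478]
tool_rot: [0.103, 1.568, -1.468]
contact_force: [-0.4, -0.7, 0.1]
gripper_width: 0.0264
```

Call:
drive_tool([
  [0, 0, 0, 0.01, 0.005, -0.005, 0.01],
  [0, 0, 0, 0.03, 0.005, -0.005, 0.01],
  [0, 0, 0, 0.055, 0.005, -0.005, 0.01],
  [0, 0, 0, 0.08, 0.005, -0.005, 0.01],
  [0, 0, 0, 0.092, 0.005, -0.005, 0.01],
  [0, 0, 0, 0.096, 0.005, -0.005, 0.01],
  [0, 0, 0, 0.098, 0.005, -0.005, 0.01],
  [0, 0, 0, 0.099, 0.005, -0.005, 0.01],
  [0, 0, 0, 0.1, 0.005, -0.005, 0.01],
  [0, 0, 0, 0.1, 0.005, -0.005, 0.01],
])

```text
t: 10.95
tcp_pos: [0.5864, 0.3295, 0.049]
tool_rot: [1.281, 1.568, -0.291]
contact_force: [-0.2, 0.3, -0.8]
gripper_width: 0.0263
```

Call:
drive_tool([
  [0, 0, 0, 0.001, 0, 0, 0.01],
  [0, 0, 0, 0.0015, 0, 0, 0.01],
  [0, 0, 0, 0.0015, 0, 0, 0.01],
])

```text
t: 11.2
tcp_pos: [0.5861, 0.3293, 0.0471]
tool_rot: [0.996, 1.568, -0.575]
contact_force: [0.4, 0.8, 2.1]
gripper_width: 0.0264
```

Call:
drive_tool([
  [0, 0, 0, 0.0004, 0, 0, 0.01],
  [0, 0, 0, 0.0004, 0, 0, 0.032],
  [0, 0, 0, 0, 0, 0, 0.04],
  [0, 0, 0, 0, 0, 0, 0.05],
  [0, 0, 0, 0, 0, 0, 0.05],
  [0, 0, 0, -0.01, 0, 0, 0.05],
  [0, 0, 0, -0.03, 0, 0, 0.05],
  [0, 0, 0, -0.06, 0, 0, 0.05],
  [0, 0, 0, -0.09, 0, 0, 0.05],
  [0, 0, 0, -0.11, -0.008, 0.008, 0.06],
])

```text
t: 12.03
tcp_pos: [0.5796, 0.3235, 0.16]
tool_rot: [1.86, 1.564, 0.29]
contact_force: [1.3, 0.6, 1.2]
gripper_width: 0.0593
```

Call:
drive_tool([
  [0, 0, 0, 0, -0.012, 0.018, 0.07],
  [0, 0, 0, 0, -0.03, 0.045, 0.08],
  [0, 0, 0, 0, -0.048, 0.072, 0.08],
  [0, 0, 0, 0, -0.066, 0.1, 0.08],
  [0, 0, 0, 0, -0.084, 0.128, 0.08],
  [0, 0, 0, 0, -0.1, 0.153, 0.08],
  [0, 0, 0, 0, -0.112, 0.173, 0.08],
  [0, 0, 0, 0, -0.12, 0.185, 0.08],
  [0, 0, 0, 0, -0.12, 0.187, 0.08],
  [0, 0, 0, 0, -0.12, 0.187, 0.08],
])

```text
t: 12.87
tcp_pos: [0.458, 0.1339, 0.1573]
tool_rot: [1.018, 1.568, -0.555]
contact_force: [1.8, 0.4, 0.2]
gripper_width: 0.0798
```

```bash
python3 w.py w3 .458 .1345 .040; python3 to.py 0.458 0.1345 0.036
```

```text
2665 ((0.4585462212562561, 0.13622957468032837), 0.023975422605872154) [0.4595751  0.13640474 0.04024868]
t 12.9167 rot deg [-0.0121  0.0473 -0.1795] shift [ 0.1212 -0.001   0.0005] q [-0.4134  0.489   0.1144  2.0269 -0.0885  0.6275 -1.8118] tcp [0.4586 0.1351 0.1572]
```

View pics/w3.png

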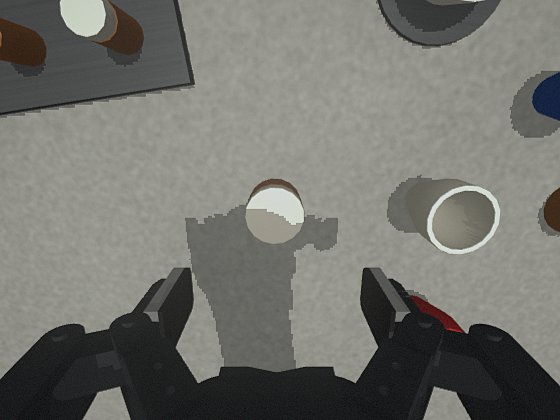

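The jar lid at (275,215) is centred between the jaws. The two placed vials stand in the tray at top left. I'll grip the jar.

Call:
drive_tool([
  [0, 0, 0, 0.01, 0, -0.001, 0.08],
  [0, 0, 0, 0.035, 0, -0.001, 0.08],
  [0, 0, 0, 0.065, 0, -0.001, 0.075],
  [0, 0, 0, 0.09, 0, -0.001, 0.075],
  [0, 0, 0, 0.11, 0, -0.001, 0.07],
  [0, 0, 0, 0.119, 0, -0.001, 0.07],
  [0, 0, 0, 0.121, 0, -0.001, 0.07],
  [0, 0, 0, 0.121, 0, -0.001, 0.07],
  [0, 0, 0, 0.121, 0, -0.001, 0.065],
])

```text
t: 13.67
tcp_pos: [0.4586, 0.1358, 0.0363]
tool_rot: [1.18, 1.568, -0.39]
contact_force: [0.4, -0.6, -1.1]
gripper_width: 0.0649
```

Call:
drive_tool([
  [0, 0, 0, 0, 0, 0, 0.055],
  [0, 0, 0, 0, 0, 0, 0.045],
  [0, 0, 0, 0, 0, 0, 0.035],
  [0, 0, 0, 0, 0, 0, 0.03],
  [0, 0, 0, 0, 0, 0, 0.03],
  [0, 0, 0, 0, 0, 0, 0.03],
  [0, 0, 0, 0, 0, 0, 0.03],
])

```text
t: 14.25
tcp_pos: [0.4585, 0.1355, 0.0371]
tool_rot: [1.326, 1.567, -0.245]
contact_force: [0.4, 0.6, 4.9]
gripper_width: 0.0463
```

Call:
drive_tool([
  [0, 0, 0, -0.008, 0, 0, 0.03],
  [0, 0, 0, -0.025, 0, 0, 0.03],
  [0, 0, 0, -0.05, 0, 0, 0.03],
  [0, 0, 0, -0.075, 0, 0, 0.03],
  [0, 0, 0, -0.095, 0, 0, 0.03],
  [0, 0, 0, -0.11, 0.003, 0.01, 0.03],
  [0, 0, 0, -0.11, 0.01, 0.033, 0.03],
  [0, 0, 0, -0.11, 0.019, 0.064, 0.03],
  [0, 0, 0, -0.11, 0.028, 0.097, 0.03],
  [0, 0, 0, -0.11, 0.037, 0.13, 0.03],
])

```text
t: 15.08
tcp_pos: [0.4947, 0.0043, 0.147]
tool_rot: [0.911, 1.568, -0.658]
contact_force: [0.7, -0.3, -1.0]
gripper_width: 0.0466
```

```bash
python3 to.py 0.5701 -0.2442 0.14
```

```text
t 15.0833 rot deg [ 0.0648  0.1048 -0.1353] shift [0.0077 0.0751 0.2486] q [-0.1196  0.5247  0.0953  1.9926 -0.0783  0.6254 -1.5433] tcp [0.4947 0.0043 0.147 ]
```

Call:
drive_tool([
  [0, 0, 0, 0, 0.009, 0.032, 0.03],
  [0, 0, 0, 0, 0.019, 0.064, 0.03],
  [0, 0, 0, 0, 0.029, 0.096, 0.03],
  [0, 0, 0, 0, 0.039, 0.128, 0.03],
  [0, 0, 0, 0, 0.049, 0.16, 0.03],
  [0, 0, 0, 0, 0.058, 0.192, 0.03],
  [0, 0, 0, 0, 0.067, 0.22, 0.03],
  [0, 0, 0, 0, 0.073, 0.24, 0.03],
  [0, 0, 0, 0, 0.075, 0.248, 0.03],
  [0, 0, 0, 0, 0.075, 0.248, 0.03],
])

```text
t: 15.92
tcp_pos: [0.5688, -0.2455, 0.1469]
tool_rot: [0.303, 1.567, -1.272]
contact_force: [0.5, 0.5, -0.3]
gripper_width: 0.0462
```

Call:
drive_tool([
  [0, 0, 0, 0, 0, 0, 0.03],
  [0, 0, 0, 0.01, 0, 0, 0.03],
  [0, 0, 0, 0.03, 0, 0, 0.03],
  [0, 0, 0, 0.055, 0, 0, 0.03],
  [0, 0, 0, 0.08, 0, 0, 0.03],
  [0, 0, 0, 0.092, 0, 0, 0.03],
  [0, 0, 0, 0.097, 0, 0, 0.03],
  [0, 0, 0, 0.1, 0, 0, 0.03],
  [0, 0, 0, 0.102, 0, 0, 0.03],
  [0, 0, 0, 0.102, 0, 0, 0.03],
])

```text
t: 16.75
tcp_pos: [0.5702, -0.2429, 0.0452]
tool_rot: [0.774, 1.567, -0.797]
contact_force: [0.2, 0.4, -0.6]
gripper_width: 0.0463
```

Call:
drive_tool([
  [0, 0, 0, 0.002, 0, 0, 0.03],
  [0, 0, 0, 0.003, 0, 0, 0.03],
  [0, 0, 0, 0.004, 0, 0, 0.03],
  [0, 0, 0, 0.005, 0, 0, 0.03],
  [0, 0, 0, 0.0055, 0, 0, 0.03],
  [0, 0, 0, 0.0055, 0, 0, 0.03],
])

```text
t: 17.25
tcp_pos: [0.5697, -0.243, 0.0401]
tool_rot: [0.645, 1.568, -0.926]
contact_force: [-1.5, -0.2, 5.1]
gripper_width: 0.0464
```

Call:
drive_tool([
  [0, 0, 0, 0, 0, 0, 0.052],
  [0, 0, 0, 0, 0, 0, 0.06],
  [0, 0, 0, 0, 0, 0, 0.065],
  [0, 0, 0, 0, 0, 0, 0.065],
  [0, 0, 0, -0.01, 0, 0, 0.065],
  [0, 0, 0, -0.03, 0, 0, 0.065],
  [0, 0, 0, -0.06, 0, 0, 0.065],
  [0, 0, 0, -0.09, 0, 0, 0.065],
  [0, 0, 0, -0.11, -0.006, -0.006, 0.07],
  [0, 0, 0, -0.115, -0.02, -0.02, 0.08],
])

```text
t: 18.08
tcp_pos: [0.5529, -0.2258, 0.1589]
tool_rot: [0.993, 1.557, -0.581]
contact_force: [-0.2, 0.4, -0.9]
gripper_width: 0.0793
```

Call:
drive_tool([
  [0, 0, 0, 0, -0.02, -0.019, 0.08],
  [0, 0, 0, 0, -0.042, -0.04, 0.08],
  [0, 0, 0, 0, -0.064, -0.06, 0.08],
  [0, 0, 0, 0, -0.082, -0.076, 0.08],
  [0, 0, 0, 0, -0.092, -0.085, 0.08],
  [0, 0, 0, 0, -0.096, -0.087, 0.08],
  [0, 0, 0, 0, -0.096, -0.087, 0.08],
  [0, 0, 0, 0, -0.096, -0.087, 0.08],
])

```text
t: 18.75
tcp_pos: [0.4545, -0.1365, 0.1542]
tool_rot: [0.795, 1.566, -0.777]
contact_force: [0.5, -0.3, 0.1]
gripper_width: 0.0797
```

```bash
python3 w.py w4 .454 -.1365 .040; python3 to.py 0.454 -.1365 0.036
```

```text
2715 ((0.4548756778240204, -0.1361195147037506), 0.024042105302214622) [ 0.45606242 -0.13575323  0.04025533]
t 18.8 rot deg [-0.0689  0.181  -0.1753] shift [ 0.118  -0.0011 -0.0006] q [ 0.1903  0.4889  0.0775  2.0385 -0.0594  0.6124 -1.2648] tcp [ 0.4547 -0.1367  0.154 ]
```

View pics/w4.png

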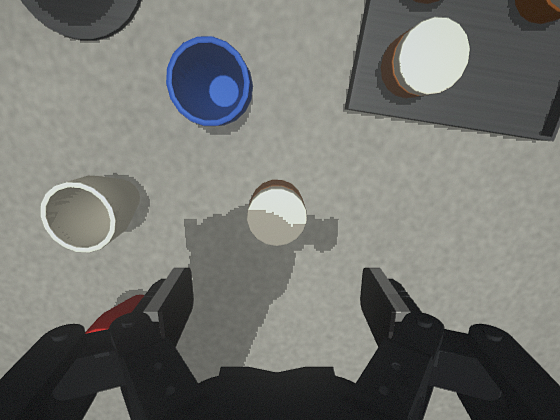

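The second jar, at (277,216), is centred. The first jar stands in its tray at (435,55). I'll grip and carry the second one.

Call:
drive_tool([
  [0, 0.1, -0.1, 0.01, 0, 0, 0.08],
  [0, 0.1, -0.1, 0.035, 0, 0, 0.08],
  [0, 0.1, -0.1, 0.065, 0, 0, 0.075],
  [0, 0.1, -0.1, 0.09, 0, 0, 0.075],
  [0, 0.1, -0.1, 0.108, 0, 0, 0.07],
  [0, 0.1, -0.1, 0.117, 0, 0, 0.07],
  [0, 0.1, -0.1, 0.118, 0, 0, 0.07],
  [0, 0.1, -0.1, 0.118, 0, 0, 0.07],
  [0, 0.1, -0.1, 0.118, 0, 0, 0.065],
])

```text
t: 19.55
tcp_pos: [0.4543, -0.1363, 0.0362]
tool_rot: [0.744, 1.57, -0.827]
contact_force: [0.5, 0.1, -0.3]
gripper_width: 0.0652
```

Call:
drive_tool([
  [0, 0, 0, 0, 0, 0, 0.055],
  [0, 0, 0, 0, 0, 0, 0.045],
  [0, 0, 0, 0, 0, 0, 0.035],
  [0, 0, 0, 0, 0, 0, 0.03],
  [0, 0, 0, 0, 0, 0, 0.03],
  [0, 0, 0, 0, 0, 0, 0.03],
  [0, 0, 0, 0, 0, 0, 0.03],
])

```text
t: 20.13
tcp_pos: [0.4543, -0.1361, 0.037]
tool_rot: [1.063, 1.569, -0.508]
contact_force: [-0.9, -0.0, 5.8]
gripper_width: 0.0462
```

Call:
drive_tool([
  [0, 0, 0, -0.008, 0, 0, 0.03],
  [0, 0, 0, -0.025, 0, 0, 0.03],
  [0, 0, 0, -0.05, 0, 0, 0.03],
  [0, 0, 0, -0.075, 0, 0, 0.03],
  [0, 0, 0, -0.095, 0, 0, 0.03],
  [0, 0, 0, -0.11, 0.005, 0.01, 0.03],
  [0, 0, 0, -0.11, 0.016, 0.03, 0.03],
  [0, 0, 0, -0.11, 0.03, 0.056, 0.03],
  [0, 0, 0, -0.11, 0.045, 0.084, 0.03],
  [0, 0, 0, -0.11, 0.06, 0.112, 0.03],
])

```text
t: 20.97
tcp_pos: [0.5139, -0.2486, 0.1467]
tool_rot: [-0.15, 1.57, -1.72]
contact_force: [1.2, 1.5, -1.8]
gripper_width: 0.0463
```

```bash
python3 to.py 0.558 -0.3235 0.14
```

```text
t 20.9667 rot deg [0.0414 0.0219 0.0033] shift [0.0068 0.044  0.0749] q [ 0.3692  0.6176  0.0671  1.7818 -0.0568  0.744  -1.1043] tcp [ 0.5139 -0.2486  0.1467]
```

Call:
drive_tool([
  [0, 0, 0, 0, 0.014, 0.024, 0.03],
  [0, 0, 0, 0, 0.028, 0.048, 0.03],
  [0, 0, 0, 0, 0.038, 0.066, 0.03],
  [0, 0, 0, 0, 0.043, 0.074, 0.03],
  [0, 0, 0, 0, 0.044, 0.075, 0.03],
  [0, 0, 0, 0, 0.044, 0.075, 0.03],
  [0, 0, 0, 0.01, 0.044, 0.075, 0.03],
  [0, 0, 0, 0.03, 0.044, 0.075, 0.03],
  [0, 0, 0, 0.055, 0.044, 0.075, 0.03],
  [0, 0, 0, 0.08, 0.044, 0.075, 0.03],
])

```text
t: 21.8
tcp_pos: [0.5574, -0.3212, 0.065]
tool_rot: [-2.548, 1.57, 2.166]
contact_force: [-0.2, -0.2, -0.9]
gripper_width: 0.046
```

Call:
drive_tool([
  [0, 0, 0, 0.01, 0, 0, 0.03],
  [0, 0, 0, 0.016, 0, 0, 0.03],
  [0, 0, 0, 0.02, 0, 0, 0.03],
  [0, 0, 0, 0.022, 0, 0, 0.03],
  [0, 0, 0, 0.022, 0, 0, 0.03],
])

```text
t: 22.22
tcp_pos: [0.558, -0.3231, 0.0443]
tool_rot: [0.458, 1.57, -1.113]
contact_force: [-0.6, -0.9, -1.1]
gripper_width: 0.0465
```

Call:
drive_tool([
  [0, 0, 0, 0.0015, 0, 0, 0.03],
  [0, 0, 0, 0.0025, 0, 0, 0.03],
  [0, 0, 0, 0.0035, 0, 0, 0.03],
  [0, 0, 0, 0.0045, 0, 0, 0.03],
  [0, 0, 0, 0.0048, 0, 0, 0.03],
  [0, 0, 0, 0.0048, 0, 0, 0.03],
])

```text
t: 22.72
tcp_pos: [0.5578, -0.3231, 0.0401]
tool_rot: [0.14, 1.57, -1.431]
contact_force: [-1.8, 1.4, 5.2]
gripper_width: 0.046
```

Call:
drive_tool([
  [0, 0, 0, 0, 0, 0, 0.052],
  [0, 0, 0, 0, 0, 0, 0.06],
  [0, 0, 0, 0, 0, 0, 0.065],
  [0, 0, 0, 0, 0, 0, 0.065],
  [0, 0, 0, -0.01, 0, 0, 0.065],
  [0, 0, 0, -0.03, 0, 0, 0.065],
  [0, 0, 0, -0.06, 0, 0, 0.065],
  [0, 0, 0, -0.09, 0, 0, 0.065],
  [0, 0, 0, -0.12, -0.003, -0.01, 0.07],
  [0, 0, 0, -0.135, -0.01, -0.034, 0.08],
])

```text
t: 23.55
tcp_pos: [0.549, -0.2939, 0.1786]
tool_rot: [0.72, 1.56, -0.856]
contact_force: [0.5, -0.6, 0.6]
gripper_width: 0.0793
```

Call:
drive_tool([
  [0, 0, 0, 0, -0.01, -0.033, 0.08],
  [0, 0, 0, 0, -0.02, -0.067, 0.08],
  [0, 0, 0, 0, -0.03, -0.1, 0.08],
  [0, 0, 0, 0, -0.04, -0.134, 0.08],
  [0, 0, 0, 0, -0.05, -0.168, 0.08],
  [0, 0, 0, 0, -0.06, -0.202, 0.08],
  [0, 0, 0, 0, -0.07, -0.236, 0.08],
  [0, 0, 0, 0, -0.079, -0.265, 0.08],
  [0, 0, 0, 0, -0.084, -0.283, 0.08],
  [0, 0, 0, 0, -0.086, -0.29, 0.08],
])

```text
t: 24.38
tcp_pos: [0.4608, 0.0049, 0.1744]
tool_rot: [-2.664, 1.569, 2.054]
contact_force: [0.8, -0.3, 0.3]
gripper_width: 0.0802
```

Call:
drive_tool([
  [0, 0, 0, 0, 0, 0, 0.08],
  [0, 0, 0, 0, 0, 0, 0.08],
])

```text
t: 24.55
tcp_pos: [0.4623, 0.0001, 0.1742]
tool_rot: [0.48, 1.569, -1.092]
contact_force: [-0.7, -0.5, -0.1]
gripper_width: 0.0801
```

```bash
python3 w.py w5 .462 .0015 .068; python3 to.py 0.462 0.0015 0.063;python3 w.py w5b .637 .0105 .051
```

```text
1132 ((0.4636949598789215, 0.0022684535942971706), 0.02601105161011219) [0.463226   0.00191278 0.06794576]
t 24.6 rot deg [-0.152   0.0858 -0.0289] shift [ 0.1111 -0.0005 -0.0023] q [-0.1061  0.4419  0.0828  2.0469 -0.0556  0.6543 -1.5606] tcp [ 0.4624 -0.0006  0.1741]
483 ((0.6137984991073608, 0.010787500068545341), 0.024437416344881058) [0.60768776 0.01157677 0.05100652]
```

View pics/w5.png

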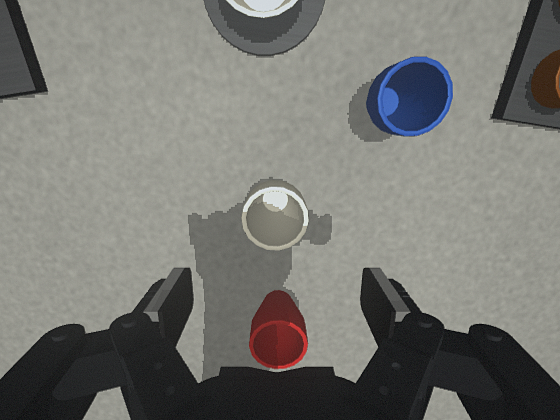

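The white small crucible at (275,217) is centred between the jaws. The red one at (278,335) lies behind, well below the gripper body. I'll grip the collar high up.

Call:
drive_tool([
  [0, 0, 0, 0.01, 0.001, -0.0025, 0.08],
  [0, 0, 0, 0.03, 0.001, -0.0025, 0.08],
  [0, 0, 0, 0.055, 0.001, -0.0025, 0.08],
  [0, 0, 0, 0.08, 0.001, -0.0025, 0.08],
  [0, 0, 0, 0.1, 0.001, -0.0025, 0.075],
  [0, 0, 0, 0.108, 0.001, -0.0025, 0.075],
  [0, 0, 0, 0.111, 0.001, -0.0025, 0.07],
  [0, 0, 0, 0.111, 0.001, -0.0025, 0.07],
  [0, 0, 0, 0.111, 0.001, -0.0025, 0.065],
])

```text
t: 25.4
tcp_pos: [0.4634, 0.003, 0.0634]
tool_rot: [1.012, 1.57, -0.56]
contact_force: [-0.5, -0.6, 0.5]
gripper_width: 0.0648
```

Call:
drive_tool([
  [0, 0, 0, 0, 0, 0, 0.06],
  [0, 0, 0, 0, 0, 0, 0.05],
  [0, 0, 0, 0, 0, 0, 0.04],
  [0, 0, 0, 0, 0, 0, 0.035],
  [0, 0, 0, 0, 0, 0, 0.035],
  [0, 0, 0, 0, 0, 0, 0.035],
  [0, 0, 0, 0, 0, 0, 0.035],
])

```text
t: 25.98
tcp_pos: [0.4636, 0.0035, 0.0642]
tool_rot: [1.391, 1.568, -0.18]
contact_force: [-0.5, -0.6, 4.8]
gripper_width: 0.0505
```

Call:
drive_tool([
  [0, 0, 0, -0.006, 0, 0, 0.035],
  [0, 0, 0, -0.02, 0, 0, 0.035],
  [0, 0, 0, -0.04, 0, 0, 0.035],
  [0, 0, 0, -0.06, 0, 0, 0.035],
  [0, 0, 0, -0.08, 0, 0, 0.035],
  [0, 0, 0, -0.095, 0.002, 0, 0.035],
  [0, 0, 0, -0.1, 0.015, -0.001, 0.035],
  [0, 0, 0, -0.1, 0.035, -0.002, 0.035],
  [0, 0, 0, -0.1, 0.055, -0.003, 0.035],
  [0, 0, 0, -0.1, 0.07, -0.004, 0.035],
])

```text
t: 26.82
tcp_pos: [0.5342, 0.0079, 0.1639]
tool_rot: [1.486, 1.569, -0.085]
contact_force: [0.3, 1.0, -0.7]
gripper_width: 0.0505
```

Call:
drive_tool([
  [0, 0, 0, 0, 0, 0, 0.035],
  [0, 0, 0, 0, 0, 0, 0.035],
])

```text
t: 26.98
tcp_pos: [0.5324, 0.0078, 0.1629]
tool_rot: [-1.323, 1.57, -2.894]
contact_force: [-0.8, 0.3, -1.4]
gripper_width: 0.0504
```

```bash
python3 to.py 0.637 .0105 .164
cat > c.py <<'E'
import sys; from h import *
s=manip.read_state(); x,y,_=s['tcp_pos']; print(s['tcp_pos'])
from scipy.optimize import least_squares
def fit(w):
    f=lambda q,r=None:np.hypot(w[:,0]-q[0],w[:,1]-q[1])-q[2]
    return least_squares(f,[*np.median(w,0)[:2],.03],loss='soft_l1',f_scale=.001).x
for n in ('wrist','top'):
    p,d,i=grab(n); save(sys.argv[1]+n,p); W=cloud(i,d); z=W[...,2]
    k=(np.hypot(W[...,0]-.637,W[...,1]-.0105)<.045)&(abs(z-.050)<.003)
    print(n,'large rim',k.sum()); w=W[k]
    if len(w)>20: print(fit(w),cv2.minEnclosingCircle(w[:,:2].astype(np.float32)))
    k=(np.hypot(W[...,0]-x,W[...,1]-y)<.04)&(z>.13)&(z<.175)
    if n=='wrist' and k.sum()>20:
        print('held',k.sum()); w=W[k]; zt=np.percentile(w[:,2],98); print(zt); w=w[w[:,2]>zt-.003]; print(fit(w))
E
python3 c.py c1
```

```text
t 26.9833 rot deg [0.0054 0.0168 0.0663] shift [-0.0012  0.1046 -0.0027] q [-0.1098  0.5473  0.081   1.8731 -0.0632  0.7248 -1.5639] tcp [0.5324 0.0078 0.1629]
[0.53244002 0.00777721 0.16294623]
wrist large rim 2376
[0.63762392 0.01058479 0.03187   ] ((0.6378848552703857, 0.010542475618422031), 0.03465685620903969)
held 11862
0.1731753655887163
[0.54108279 0.00825252 0.02903033]
top large rim 0
```

View pics/c1wrist.png

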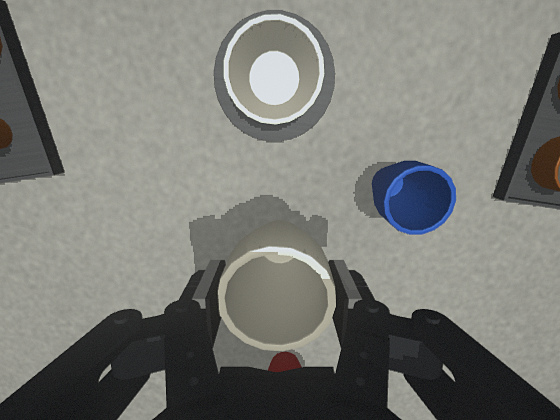

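The wrist view shows the large crucible rim at (274,68), and the small crucible held level with its rim centre near (277,298). I'll move over the large one and check from there.

Call:
drive_tool([
  [0, 0, 0, 0, 0.012, 0, 0.035],
  [0, 0, 0, 0, 0.032, -0.001, 0.035],
  [0, 0, 0, 0, 0.055, -0.002, 0.035],
  [0, 0, 0, 0, 0.078, -0.003, 0.035],
  [0, 0, 0, 0, 0.095, -0.003, 0.035],
  [0, 0, 0, 0, 0.103, -0.003, 0.035],
  [0, 0, 0, 0, 0.1055, -0.003, 0.035],
  [0, 0, 0, 0, 0.1055, -0.003, 0.035],
  [0, 0, 0, 0, 0.1055, -0.003, 0.035],
])

```text
t: 27.83
tcp_pos: [0.6366, 0.0105, 0.1624]
tool_rot: [-1.442, 1.568, -3.014]
contact_force: [-0.4, -0.5, -1.0]
gripper_width: 0.0504
```

Run:
```python
from h import *
s=manip.read_state(); T=s['tcp_pos']; print(T)
p,d,i=grab('wrist'); save('w6',p); W=cloud(i,d)
h=T[2]-.0642+.068
k=(abs(W[...,2]-h)<.0025)&(np.hypot(W[...,0]-T[0],W[...,1]-T[1])<.031)&(p.min(2)>90)
m=k.astype(np.uint8); n,l,st,c=cv2.connectedComponentsWithStats(m); b=1+np.argmax(st[1:,4])
v,u=np.nonzero(l==b); print(len(u),u.min(),u.max(),v.min(),v.max())
w=np.array([onplane(i,a,b_,h)[:2] for a,b_ in zip(u,v)],np.float32)
print('held rim',cv2.minEnclosingCircle(w))
p2,d2,i2=grab('side'); save('s6',cv2.resize(p2[120:320,180:400],(660,600)))
```

```text
[0.6366378  0.01047082 0.16240127]
3216 218 335 243 350
held rim ((0.6373636722564697, 0.010966727510094643), 0.026566587388515472)
```

View pics/s6.png

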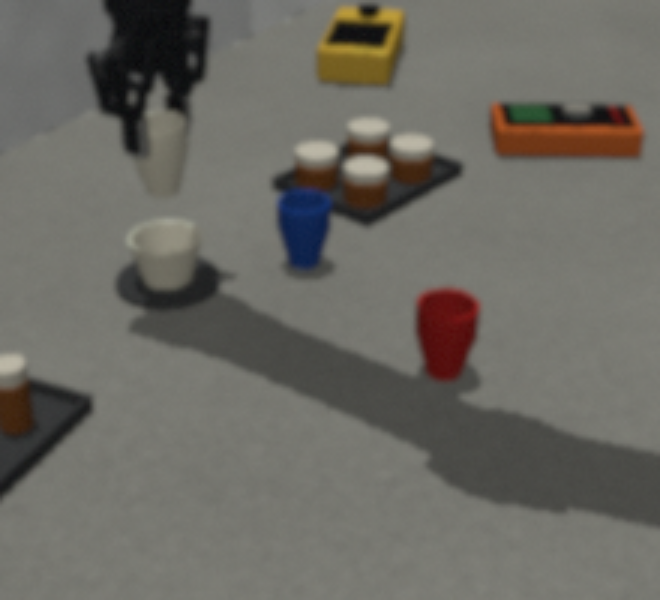

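The side view shows the held crucible upright over the large one at (165,250), with both jars standing in their tray. The axes agree to within about 0.5 mm, so I'll lower it.

Call:
drive_tool([
  [0, 0, 0, 0.01, 0, 0, 0.035],
  [0, 0, 0, 0.025, 0, 0, 0.035],
  [0, 0, 0, 0.04, 0, 0, 0.035],
  [0, 0, 0, 0.055, 0, 0, 0.035],
  [0, 0, 0, 0.067, 0, 0, 0.035],
  [0, 0, 0, 0.075, 0, 0, 0.035],
  [0, 0, 0, 0.079, 0, 0, 0.035],
  [0, 0, 0, 0.081, 0, 0, 0.035],
  [0, 0, 0, 0.082, 0, 0, 0.035],
  [0, 0, 0, 0.082, 0, 0, 0.035],
])

```text
t: 28.77
tcp_pos: [0.6385, 0.0106, 0.081]
tool_rot: [0.639, 1.57, -0.932]
contact_force: [0.0, -0.4, -0.6]
gripper_width: 0.0502
```

Call:
drive_tool([
  [0, 0, 0, 0.001, 0, 0, 0.035],
  [0, 0, 0, 0.002, 0, 0, 0.035],
  [0, 0, 0, 0.003, 0, 0, 0.035],
  [0, 0, 0, 0.004, 0, 0, 0.035],
  [0, 0, 0, 0.0045, 0, 0, 0.035],
  [0, 0, 0, 0.0045, 0, 0, 0.035],
])

```text
t: 29.27
tcp_pos: [0.638, 0.0106, 0.076]
tool_rot: [-1.302, 1.57, -2.873]
contact_force: [-0.9, 0.2, -0.8]
gripper_width: 0.0506
```

Call:
drive_tool([
  [0, 0, 0, 0.0006, 0, 0, 0.035],
  [0, 0, 0, 0.0012, 0, 0, 0.035],
  [0, 0, 0, 0.0015, 0, 0, 0.035],
  [0, 0, 0, 0.0015, 0, 0, 0.035],
])

```text
t: 29.6
tcp_pos: [0.6384, 0.0105, 0.0754]
tool_rot: [0.237, 1.571, -1.334]
contact_force: [-1.1, 1.2, 5.9]
gripper_width: 0.0505
```

Contact at the expected height (0.0754 m against 0.0752 m). I'll release and rise clear.

Call:
drive_tool([
  [0, 0, 0, 0, 0, 0, 0.056],
  [0, 0, 0, 0, 0, 0, 0.065],
  [0, 0, 0, 0, 0, 0, 0.07],
  [0, 0, 0, 0, 0, 0, 0.07],
  [0, 0, 0, -0.008, 0, 0, 0.07],
  [0, 0, 0, -0.025, 0, 0, 0.07],
  [0, 0, 0, -0.05, 0, 0, 0.07],
  [0, 0, 0, -0.08, 0, 0, 0.07],
  [0, 0, 0, -0.11, 0, 0, 0.07],
  [0, 0, 0, -0.14, 0, 0, 0.07],
])

```text
t: 30.43
tcp_pos: [0.638, 0.0106, 0.2164]
tool_rot: [-1.13, 1.57, -2.701]
contact_force: [0.3, 0.0, -0.4]
gripper_width: 0.07
```

Call:
drive_tool([
  [0, 0, 0, 0, -0.02, 0, 0.07],
  [0, 0, 0, 0, -0.05, 0, 0.07],
  [0, 0, 0, 0, -0.08, 0, 0.07],
  [0, 0, 0, 0, -0.1, 0, 0.07],
  [0, 0, 0, 0, -0.105, 0, 0.07],
  [0, 0, 0, 0, -0.105, 0, 0.07],
])

```text
t: 30.93
tcp_pos: [0.5323, 0.0107, 0.2155]
tool_rot: [-1.225, 1.57, -2.796]
contact_force: [1.0, 0.5, 0.1]
gripper_width: 0.0701
```

Run:
```python
from h import *
np.set_printoptions(precision=4,suppress=True)
p,d,i=grab('wrist'); save('w7',p); W=cloud(i,d)
k=(np.hypot(W[...,0]-.637,W[...,1]-.0105)<.04)
for zz in(.051,.079):
    w=W[k&(abs(W[...,2]-zz)<.003)]; print(zz,len(w),np.median(w[:,2]) if len(w) else'',cv2.minEnclosingCircle(w[:,:2].astype(np.float32)) if len(w) else '')
p,d,i=grab('side'); save('s7',p); W=cloud(i,d)
p,d,i=grab('top'); save('t7',p); W=cloud(i,d)
for o,a,ps,z in(((.6153,.2954),.1386,((.5957,.2512),(.5861,.3293)),.061),((.5917,-.288),-.153,((.5697,-.243),(.5578,-.3231)),.043)):
    for q in ps:
        w=W[(np.hypot(W[...,0]-q[0],W[...,1]-q[1])<.035)&(W[...,2]>z-.008)]
        if not len(w): print('none',q); continue
        m=np.median(w,0); e=m[:2]-o; print(q,len(w),m,'tray frame',e@[np.cos(a),np.sin(a)],e@[-np.sin(a),np.cos(a)])
print(manip.read_state()['tcp_pos'],manip.read_state()['contact_force'])
```

```text
0.051 1534 0.05095540650332771 ((0.637861430644989, 0.010573136620223522), 0.034602005034685135)
0.079 1139 0.07906424775346665 ((0.6383894085884094, 0.009363824501633644), 0.026033079251646996)
(0.5957, 0.2512) 62 [0.592  0.2516 0.0597] tray frame -0.02916498919741303 -0.040110581625157904
(0.5861, 0.3293) 65 [0.5848 0.3294 0.06  ] tray frame -0.025548510808930953 0.037873829399383455
(0.5697, -0.243) 180 [ 0.5666 -0.242   0.0425] tray frame -0.03178320552555891 0.041608164991737244
(0.5578, -0.3231) 180 [ 0.5548 -0.3216  0.0424] tray frame -0.03134402693018831 -0.038816087049512574
[0.5349 0.0107 0.2151] [ 0.5534 -0.4767 -0.5929]
```

View pics/s7.png

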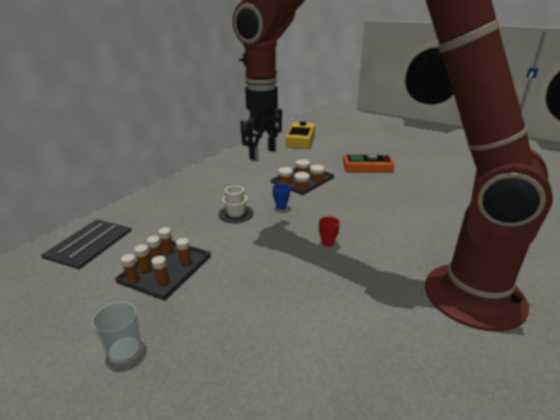

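View pics/w7.png

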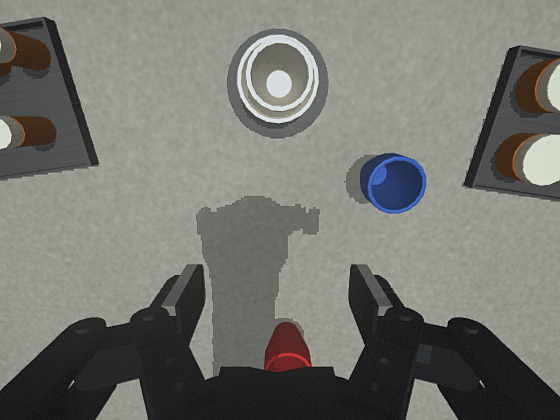

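The side view shows the two vials in the vial tray at (160,270) and (183,250), and the jars in the jar tray at (302,180) and (317,172). The crucible is nested at (235,200), and the multimeter and beaker have not moved. The wrist view shows the two rims concentric at (279,80). I'm handing in.

```bash
python3 -c "
from station import manip
print(manip.close_job())"
```

```text
the job is handed in; nothing more can be done
None
```

I placed both vials, both jars and the small crucible, and handed the job in at about 31 s. Each was lowered until light contact (about 2 to 6 N) and only then released.

My last checks, from the camera images:
- **Vials:** both stand in the vial tray at about x = -0.03 m, y = ±0.04 m in the tray's frame. Their caps are at 60 mm, against 61 mm expected.
- **Jars:** both stand in the jar tray at about x = -0.03 m, y = ±0.04 m. Their lids are at 42.5 mm, against 43 mm expected.
- **Small crucible:** it is nested in the large one, with the axes about 1.3 mm apart. Its rim is at 79 mm, as expected when it is fully down.
- **Everything else:** by eye, the multimeter, beaker and the blue and red look-alikes have not moved. The arm was clear of everything.

No check failed. Camera and tool positions disagreed by 1 to 4 mm in places, and the first vial was set down about 6 mm from where I aimed. Both are well within tolerance. The top view was saved but not viewed at the end; I used only its depth numbers.

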